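# Close the gel unit and start the run

## Task

Close the small gel unit on the bench and start its run: with a fingertip, push the lid by its rib slowly along the rails towards the power block until you feel it drop into the locating notches and lie flat on the rails, and only then press the start button (the larger one, nearer to the tank) fully down and let it come up again. Only push and press: do not lift or tip the lid, do not press the smaller button, and leave the other things on the bench where they are.

Things in the scene. Friction and masses are not known exactly. Their poses are not given: they have to be found in the camera images.
- gel_unit: Small gel running unit, fixed to the bench: clear tank with a tray in it, a grey rail along each long side, a grey power block with controls at one end (y 152..244 mm, 146 wide, top at z = 79). Origin on the bench under the middle of the tank; z up, y along the rails towards the power block (the way the lid closes), x across. The tank spans y -135..135 mm.
- home (a point): Where the lid's origin lies when closed: middle of the tank, level with the rail tops, 80 mm up. Rails at x = +-60 mm, 10 wide, from y = -205 to 135 (the part beyond the tank, on two posts, parks the open lid). Each rail has two notches, 12 mm long, 6 deep, centred at y = -95 and +95.
- lid: The tank's loose lid, about 0.35 kg: clear window in a flat white frame, 142 (x) x 278 (y) x 5 mm. Origin: middle of its underside, axes as the gel unit's. Four keys below (7 mm long, 5 deep, at x +-60, y +-95) ride on the rails; skirts 11 mm deep outside the rails guide it. It starts 50 to 100 mm short of home (towards -y), origin at z = 85 mm.
- rib (a point): Middle of the outer face of the push rib, an upright white rib 110 mm long (x), 8 thick, 23 tall, on the lid's trailing edge (away from the power block). The face looks to the lid's -y; the point is 8 mm below the rib's top, 139 mm from the lid's origin. Pushed to +y with 1 to 3 N the lid slides; at home it drops 5 mm (origin z = 80 mm) and the notch ends stop it: the force rises sharply. A fast push overruns the notches.
- start_top (a point): Middle of the top of the start button: the larger of two round white push buttons on top of the power block, 24 mm wide, the one nearer to the tank; pressed straight down. About 100 mm above the bench.
- start (a joint): Start button's travel (m): 0 = up, 0.006 = fully down; a spring brings it back up, about 5 N when fully down. It counts as pressed beyond 0.004.
- lamp_top (a point): Middle of the top of the lamp button, the smaller one (12 mm wide), 42 mm farther from the tank than the start button. Not to be pressed.
- lamp (a joint): Lamp button's travel (m): 0 = up, 0.004 = fully down. Leave at 0.
- tube_block: Bystander, loose: orange block of holes for small tubes, 66x104x26 mm, in front of the open lid. Origin: centre of its underside. Leave alone.
- comb: Bystander, loose: white gel comb lying flat, 27x150x10 mm, in front of the gel unit. Origin: centre of its underside. Leave alone.
- marker: Bystander, loose: capped marker pen, 12x134x14 mm, lying on the dark blue lab book at the right. Origin: centre of its underside. Leave alone.
- timer: Bystander, loose: small bench timer, 64x66x19 mm, left of the gel unit. Origin: centre of its underside. Leave alone.
- pipette: Bystander, loose: hand pipette lying flat, 59x270x34 mm, near the front edge of the bench. Origin: centre of its underside. Leave alone.
- beaker: Bystander, loose: clear beaker, 67 mm wide, 83 mm tall, behind the gel unit. Origin: centre of its underside. Leave alone.
- bottle: Bystander, loose: capped reagent bottle, 60 mm wide, 105 mm tall, behind the gel unit. Origin: centre of its underside. Leave alone.
- tape: Bystander, loose: roll of white tape, 53 mm wide, 19 mm tall, behind the gel unit. Origin: centre of its underside. Leave alone.

How it is judged:
By the outcome, as a careful person would: the job done as asked, in the order asked, and still so for the second after the job is handed in, with the robot touching nothing.
It also fails if it takes over 40 s, if anything falls off the work surface, if the arm or the gripper's body presses on something with over 40 N, if the wrist force passes 120 N, or if a joint passes its speed limit or range.

## Robot

A 7-joint arm with a two-finger parallel gripper is mounted at the origin on a cart in front of the work surface, level with it; the furniture and walls round the work are solid. World frame = base frame: x ahead of the robot, y to its left, z up, the work surface at z = 0. Lengths are in mm, angles in rad, forces in N, time in s.
With the tool pointing down it reaches from about 350 to 900 mm from the base axis. Payload 8.1 kg.
Tool frame: the origin (TCP) lies between the finger pads; the fingertips stand 11 mm ahead of it and the grasp point (between the pads) lies 8 mm behind it; z points along the fingers, y is the direction in which the jaws open and shut (so a half turn about z gives the same grasp; the last joint's range is limited). The gripper opens to 85 mm and grips with 20 to 120 N. Pads are 22 mm wide; open, the fingers measure 114 mm over their backs; the gripper's body (76 mm by 85 mm) begins 54 mm behind the grasp point. The pads swing forward as they close: fully open they stand 13 mm farther back than shut.
Start: joints at [1.179, 0.434, 0.025, 1.573, -0.012, 1.134, -0.075], TCP at [177.977, -599.137, 242.323] pointing down, gripper open.
Joint ranges: [-2.62, 2.62], [-0.44, 2.09], [-1.27, 1.32], [0.08, 2.57], [-1.32, 4.46], [0.12, 2], [-2.74, 2.74]. Speed limits (rad/s): [2.22, 2.22, 3.01, 3.01, 3.14, 3.14, 3.14].

## Interface

Orientations are given as a unit quaternion [w, x, y, z].
In Python, from rig import get_obs, cams, workorder gives the robot as it stands.
- The arm moves only by the tool servo_tool, never from a script. Its argument "commands" is a list of rows, each a list of 2 entries, a list of its own where there are three numbers: the shift along the tool's x, y, z normalised to -1 to 1, where 1 is 1 m, then the turn about the tool's z normalised to -1 to 1, where 1 is 5 degrees. A call has exactly 10 rows; each row shifts and turns the commanded pose from where the row before left it, along the tool's axes as they then stand; what a row does not reach is not made up. A row lasts 1/12 s, in which the tool goes at most 41.7 mm and 7.16 degrees, less where a joint would pass 70% of its speed; a pose out of reach is approached as far as the arm can. A call with a number of a shift or a turn outside -1 to 1 is refused whole. A call with a gripper value outside its range is refused whole. "gripper" is the opening, from 0 (shut) to 1 (fully open), set as the call begins (left out, the last holds). The fingers move at their own pace and stop on an object; the grip force is fixed at half the most. Time passes only in rows, so rows that do not move let the fingers close, or fill a call up. It gives the time, the measured TCP pose, the force and the opening at its end, in the units of the state.
- get_obs(): the state, without advancing time (a new reading comes with each control period).
- cams.grab_frame(name): name is "scene" or "top" or "wrist"; returns a dict with "pixels" (480x640x3 uint8, red, green, blue), "depth" (480x640 float32, mm along the optical axis (not along the pixel's ray), 0 where there is no reading), "intrinsics" (3x3 intrinsics, pixels), "cam_to_world" (4x4, takes a point from camera to world coordinates); the wrist camera has in their place "T_tool_cam" (4x4, takes a point from camera to tool coordinates, whose origin is the TCP and whose axes are the flange's). Camera axes: x right, y up, looking along -z (the intrinsics and any distortion apply to the point x, -y, -z); pixel columns grow to the right and rows downward; lengths in mm; the calibration is good to about 2 mm. A picture is of the moment at which its call begins: read the wrist's pose just before it.
- workorder.close_job(): hands the job in, once; it reports no verdict.
The state is a dict: "time_s": time; "qpos": joint angles; "qvel": joint speeds; "joint_torque": joint torques, N m; "eef_pos": TCP position; "tool_rot": TCP orientation; "contact_force": force on the tool from outside, world axes, zero at the start; "ft_torque": the same for the moment, N m; "finger_gap": finger opening in mm.
Only numpy, scipy, OpenCV 4.12 (cv2) and the standard library are available. Lean on these libraries where they do the work, as an engineer would, in place of code of your own. Each camera call takes 0.05 s, during which the arm holds its last target. There are 200 camera calls.

## Working session

There is one attempt and no reset: what is moved stays moved. The work goes in short steps, Python scripts to look and compute and a tool call to move; the robot and the scene stay as the last step left them, time stands still between calls to the robot, and variables do not carry over. Pictures are saved under pics/ and viewed, about 8 in all and at most 12, crops included, and the job is handed in when it is done.

Besides the shell and the picture viewer there is one more tool, called after "Request:" as a command line: name --argument value ..., lists and objects as JSON in quotes. servo_tool: Moves the arm, as the interface text tells. Its arguments: {"type":"object","properties":{"commands":{"type":"array"},"gripper":{"type":"number"}},"required":["commands"]}

```bash
ls; mkdir -p pics; python3 - <<'E'
from rig import get_obs,cams
import cv2,numpy as np
print(get_obs())
for n in("scene","top"):
    f=cams.grab_frame(n); cv2.imwrite(f"pics/{n}0.png",f["pixels"][:,:,::-1]); np.savez(f"{n}0.npz",**f)
    print(n,f["intrinsics"],f["cam_to_world"],f.keys())
E
```

```text
pics
{'time_s': 0.0, 'qpos': array([ 1.17943791,  0.4352103 ,  0.02497952,  1.57409286, -0.01157093,
        1.13400119, -0.07513552]), 'qvel': array([-1.57144476e-04,  4.86865490e-04, -3.26724621e-04,  7.15258908e-04,
        8.61047852e-05,  7.23470817e-04, -9.77542946e-04]), 'joint_torque': array([-1.62878659e-03, -6.70472574e+01,  1.02413479e+00, -3.16218424e+01,
        1.53909274e-02,  1.24204037e-02,  8.26377857e-06]), 'eef_pos': array([ 177.77266552, -598.67752069,  241.53556265]), 'tool_rot': array([-7.58584652e-04,  9.89602225e-01,  1.43829142e-01, -1.96696783e-04]), 'contact_force': array([-0.38028286,  0.26661382,  0.2498619 ]), 'ft_torque': array([-0.00824206,  0.02937352, -0.07260087]), 'finger_gap': 85.75478573044552}
scene [[437.06071481   0.         313.18109852]
 [  0.         437.06071481 240.6023267 ]
 [  0.           0.           1.        ]] [[ 9.84145313e-01  6.33369514e-02 -1.65669654e-01  3.82775617e+02]
 [-1.75909338e-01  4.67943606e-01 -8.66074296e-01 -8.41311208e+02]
 [ 2.26695496e-02  8.81485798e-01  4.71666068e-01  5.33729055e+02]
 [ 0.00000000e+00  0.00000000e+00  0.00000000e+00  1.00000000e+00]] dict_keys(['pixels', 'depth', 'intrinsics', 'cam_to_world'])
top [[623.03724223   0.         320.96311818]
 [  0.         623.03724223 237.96595398]
 [  0.           0.           1.        ]] [[-1.29309875e-02  9.94560047e-01 -1.03359095e-01  3.92379968e+02]
 [-9.99907011e-01 -1.24138518e-02  5.64501817e-03  5.45395610e+00]
 [ 4.33122505e-03  1.03422479e-01  9.94628087e-01  1.44810708e+03]
 [ 0.00000000e+00  0.00000000e+00  0.00000000e+00  1.00000000e+00]] dict_keys(['pixels', 'depth', 'intrinsics', 'cam_to_world'])
```

View pics/scene0.png

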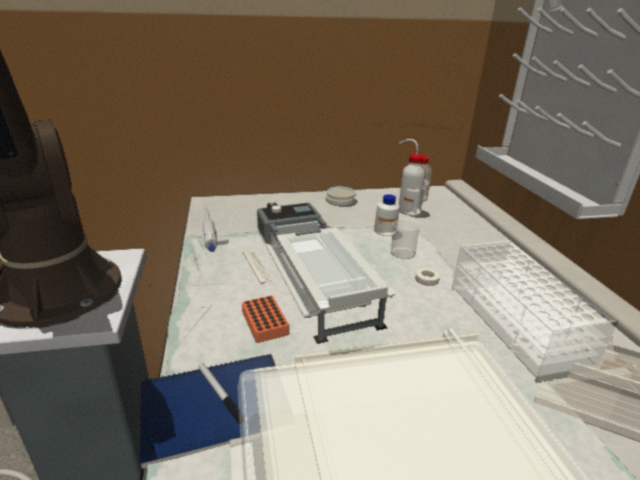

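View pics/top0.png

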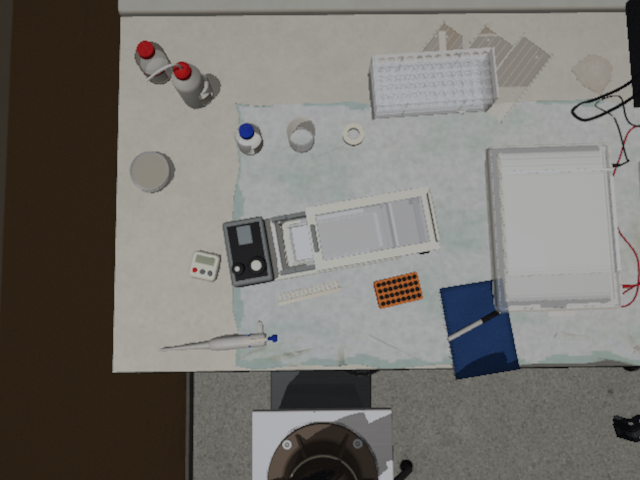

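The top view shows the power block at about (248,251), with the start button at (257,266) and the lamp at (238,269). The lid's trailing edge with the rib is near (432,218), and the orange block is at (398,290). I'll zoom in.

```bash
cat > h.py <<'E'
import numpy as np
def ray(f,u,v,z):
    K=f["intrinsics"];T=f["cam_to_world"]
    d=T[:3,:3]@np.array([(u-K[0,2])/K[0,0],-(v-K[1,2])/K[1,1],-1]);o=T[:3,3]
    return o+d*(z-o[2])/d[2]
def depthpt(f,u,v):
    K=f["intrinsics"];T=f["cam_to_world"];D=f["depth"][v,u]
    return T[:3,:3]@(D*np.array([(u-K[0,2])/K[0,0],-(v-K[1,2])/K[1,1],-1]))+T[:3,3]
E
python3 - <<'E'
import cv2,numpy as np
from h import *
a=np.load("top0.npz");p=a["pixels"]
c=cv2.resize(p[180:300,215:450,::-1],None,fx=3.4,fy=3.4,interpolation=cv2.INTER_CUBIC);cv2.imwrite("pics/c1.png",c)
b=np.load("scene0.npz")
c=cv2.resize(b["pixels"][195:345,240:400,::-1],None,fx=4,fy=4,interpolation=cv2.INTER_CUBIC);cv2.imwrite("pics/c2.png",c)
for u,v in[(257,266),(238,269),(248,240),(432,218),(425,205),(310,235)]: print(u,v,depthpt(a,u,v).round(1))
E
```

```text
257 266 [473.3 137.2  98.1]
238 269 [467.4 178.5  96.7]
248 240 [532.1 158.7  79.9]
432 218 [ 572.6 -244.4  104.9]
425 205 [ 603.3 -232.1   93. ]
310 235 [540.7  21.7  86.4]
```

View pics/c1.png

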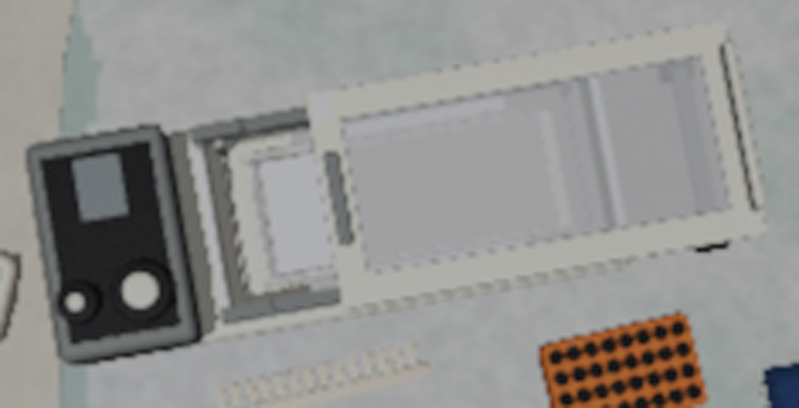

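View pics/c2.png

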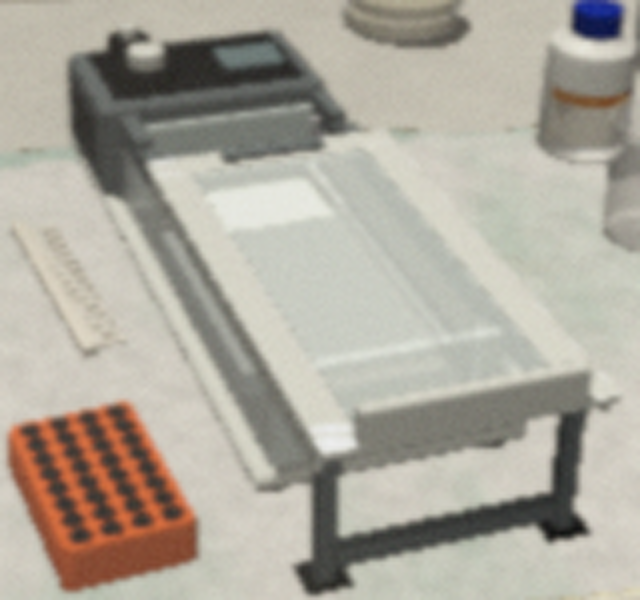

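```bash
python3 - <<'E'
import numpy as np
from h import *
a=np.load("top0.npz");b=np.load("scene0.npz")
P=lambda x,y,z:ray(a,215+(x+.5)/3.4-.5,180+(y+.5)/3.4-.5,z)[:2]
Q=lambda x,y,z:ray(b,240+(x+.5)/4-.5,195+(y+.5)/4-.5,z)[:2]
lf,ln,tf,tn=P(308,95,90),P(346,306,90),P(724,27,90),P(766,233,90)
for n,v in zip(("lf","ln","tf","tn"),(lf,ln,tf,tn)):print(n,v.round(1))
ang=lambda d:np.degrees(np.arctan2(d[1],d[0]))
print("long",ang(lf-tf),ang(ln-tn),np.linalg.norm(lf-tf),np.linalg.norm(ln-tn),"cross",ang(lf-ln),ang(tf-tn),np.linalg.norm(lf-ln),np.linalg.norm(tf-tn))
B=[P(*c,79) for c in((28,145),(160,125),(200,340),(68,362))]
print("block",np.round(B,1),ang(B[0]-B[1]),ang(B[3]-B[2]),ang(B[1]-B[2]),ang(B[0]-B[3]))
S,L=P(140,291,100),P(75,300,97);print("btn",S,L,ang(L-S),np.linalg.norm(L-S))
print("scene: start",Q(146,50,100),"rib top ends (z108)",Q(358,412,108),Q(585,372,108),"mid113",(Q(358,412,113)+Q(585,372,113))/2)
for u in (427,429,431,433,435): print(u,depthpt(a,u,218).round(1))
E
```

```text
lf [601.2  31.5]
ln [464.2   8.6]
tf [ 642.6 -239.5]
tn [ 507.8 -262.5]
long 98.68050830191822 99.13434786360025 274.17882525529154 274.5156379088446 cross 9.509395313341209 9.660079490225758 138.91099534269875 136.74202946849599
block [[572.2 214.3]
 [584.3 128.4]
 [444.  103. ]
 [431.  188.1]] 98.00136389154682 98.73101742238455 10.247117285119144 10.515694143933095
btn [474.89055691 139.56271995] [469.85474309 181.30236387] 96.87938374345062 42.0423274228472
scene: start [475.78766016 137.97098276] rib top ends (z108) [ 523.25072488 -260.97117671] [ 626.79149103 -246.31607688] mid113 [ 572.76326945 -260.54552337]
427 [ 574.5 -235.8   92.1]
429 [ 574.8 -240.7   89.1]
431 [ 574.  -244.    95.2]
433 [ 572.2 -246.   108. ]
435 [ 572.  -250.1  109.3]
```

Request:
servo_tool --commands '[[[0.0316,-0.0115,0],0],[[0.0316,-0.0115,0],0],[[0.0316,-0.0115,0],0],[[0.0316,-0.0115,0],0],[[0.0316,-0.0115,0],0],[[0.0316,-0.0115,0],0],[[0.0316,-0.0115,0],0],[[0.0316,-0.0115,0],0],[[0.0316,-0.0115,0],0],[[0.0316,-0.0115,0],0]]' --gripper 0

```text
time_s: 0.93
eef_pos: [449.1, -397.6, 242.0]
tool_rot: [-0.0, 0.99, 0.144, -0.0]
contact_force: [0.2, -0.4, 0.5]
finger_gap: 0.1
```

Request:
servo_tool --commands '[[[0.0316,-0.0115,0],0],[[0.0316,-0.0115,0],0],[[0.0316,-0.0115,0],0],[[0.0316,-0.0115,0],0],[[0.0316,-0.0115,0],0],[[0,0,0],-1],[[0,0,0],-1],[[0,0,0],-1],[[0,0,0],-1],[[0,0,0],-1]]'

```text
time_s: 1.77
eef_pos: [583.1, -298.6, 241.7]
tool_rot: [-0.0, 0.934, 0.357, -0.0]
contact_force: [0.4, 0.2, 1.1]
finger_gap: -0.2
```

Request:
servo_tool --commands '[[[0,0,0],-1],[[0,0,0],-1],[[0,0,0],-1],[[0,0,0],-1],[[0,0,0],-1],[[0,0,0],-1],[[0,0,0],-1],[[0,0,0],-1],[[0,0,0],-1],[[0,0,0],-1]]'

```text
time_s: 2.6
eef_pos: [582.9, -298.8, 241.8]
tool_rot: [-0.0, 0.696, 0.718, -0.0]
contact_force: [0.2, -0.6, -1.0]
finger_gap: 0.1
```

Request:
servo_tool --commands '[[[0,0,0],-0.75],[[0,0,0],-0.75],[[0,0,0.019],0],[[0,0,0.02],0],[[0,0,0.02],0],[[0,0,0.02],0],[[0,0,0.02],0],[[0,0,0.02],0],[[0,0,0.016],0],[[0,0,0],0]]'

```text
time_s: 3.43
eef_pos: [580.7, -298.1, 103.3]
tool_rot: [-0.003, 0.649, 0.761, -0.001]
contact_force: [-0.8, -0.0, -0.4]
finger_gap: 0.2
```

```bash
python3 - <<'E'
from rig import get_obs,cams
import cv2,numpy as np
o=get_obs();print(o)
im=[]
for n in("scene","wrist"):
    f=cams.grab_frame(n); np.savez(f"{n}1.npz",**f)
    p=f["pixels"][:,:,::-1]
    im.append(cv2.resize(p[175:355,235:435] if n=="scene" else p,(400,360)))
print(f["T_tool_cam"],f["intrinsics"])
cv2.imwrite("pics/d1.png",np.hstack(im))
E
```

```text
{'time_s': 3.4333, 'qpos': array([ 0.64799992,  0.65111306, -0.39761695,  1.61455017,  0.29379661,
        0.94232885,  0.30582884]), 'qvel': array([ 0.00379536, -0.03816439, -0.01420183, -0.04169561, -0.01876339,
        0.05804047,  0.01564884]), 'joint_torque': array([ -0.77562343, -78.19880962,  -7.96066046, -28.46529007,
         0.21036201,  -0.96851896,  -0.1847595 ]), 'eef_pos': array([ 580.73681654, -298.11000037,  103.27231575]), 'tool_rot': array([-0.00312157,  0.64915314,  0.76065066, -0.00101553]), 'contact_force': array([-0.84886337, -0.04356593, -0.37126978]), 'ft_torque': array([-0.0064394 ,  0.07125863, -0.00058535]), 'finger_gap': 0.18808217538159258}
[[ 1.54376035e-04  9.63063659e-01  2.69273774e-01  6.70566623e+01]
 [ 9.99999982e-01 -1.19042928e-04 -1.47545429e-04  6.91857198e-02]
 [-1.10040503e-04  2.69273792e-01 -9.63063660e-01 -1.31421932e+02]
 [ 0.00000000e+00  0.00000000e+00  0.00000000e+00  1.00000000e+00]] [[375.92766801   0.         322.82567136]
 [  0.         375.92766801 233.48588654]
 [  0.           0.           1.        ]]
```

View pics/d1.png

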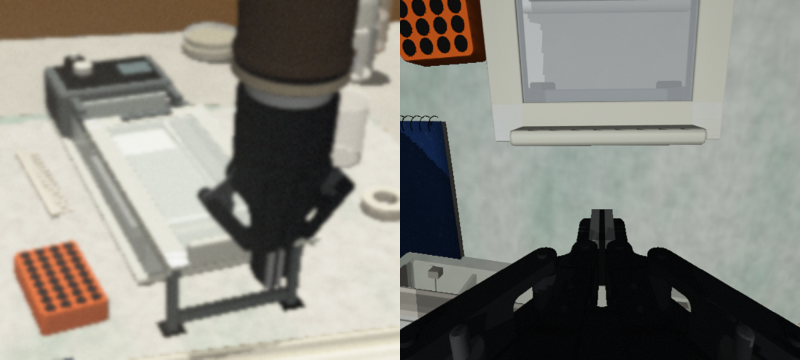

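The rib sits about 3 mm to tool +y and is square to the tool. I'll close most of the gap now.

Request:
servo_tool --commands '[[[0.005,0.001,0],0],[[0.005,0.001,0],0],[[0.005,0.001,0],0],[[0.004,0,0],0],[[0.003,0,0],0],[[0.003,0,0],0],[[0.002,0,0],0],[[0.002,0,0],0],[[0.001,0,0],0],[[0,0,0],0]]'

```text
time_s: 4.37
eef_pos: [581.4, -268.6, 107.3]
tool_rot: [-0.0, 0.649, 0.761, -0.0]
contact_force: [0.3, 0.3, 0.4]
finger_gap: -0.1
```

Request:
servo_tool --commands '[[[0.0015,0,0],0],[[0.0015,0,0],0],[[0.0015,0,0],0],[[0.0015,0,0],0],[[0.0015,0,0],0],[[0.0015,0,0],0],[[0.0015,0,0],0],[[0.0015,0,0],0],[[0.0015,0,0],0],[[0.0015,0,0],0]]'

```text
time_s: 5.2
eef_pos: [579.1, -253.8, 107.3]
tool_rot: [0.0, 0.649, 0.761, -0.0]
contact_force: [0.5, -2.6, -1.0]
finger_gap: -0.1
```

```bash
cat > look.py <<'E'
import sys,cv2,numpy as np
from rig import get_obs,cams
o=get_obs();print(o["time_s"],o["eef_pos"],o["tool_rot"],o["contact_force"])
f=cams.grab_frame("scene");g=cams.grab_frame("top");np.savez("top_l.npz",**g)
cv2.imwrite(sys.argv[1],np.hstack([cv2.resize(f["pixels"][175:355,235:435,::-1],(400,360)),cv2.resize(g["pixels"][170:310,215:455,::-1],(400,360))]))
E
python3 look.py pics/e1.png
```

```text
5.2 [ 579.08238313 -253.84690939  107.298356  ] [ 2.40969830e-05  6.49202948e-01  7.60615231e-01 -4.48926071e-05] [ 0.47370627 -2.59888376 -1.01624182]
```

View pics/e1.png

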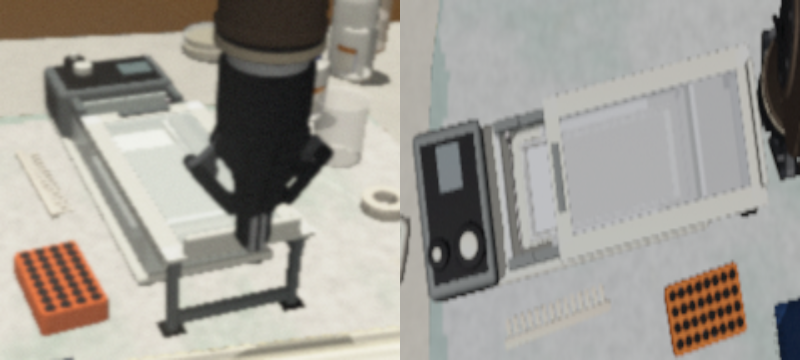

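The finger is on the rib at 2.6 N and the lid has barely moved. I'll keep pushing slowly.

Request:
servo_tool --commands '[[[0.002,0,0],0],[[0.002,0,0],0],[[0.002,0,0],0],[[0.002,0,0],0],[[0.002,0,0],0],[[0.002,0,0],0],[[0.002,0,0],0],[[0.002,0,0],0],[[0.002,0,0],0],[[0.002,0,0],0]]'

```text
time_s: 6.13
eef_pos: [576.0, -233.9, 107.3]
tool_rot: [0.0, 0.649, 0.761, -0.0]
contact_force: [-0.2, -1.7, -1.1]
finger_gap: -0.2
```

Request:
servo_tool --commands '[[[0.002,0,0],0],[[0.002,0,0],0],[[0.002,0,0],0],[[0.002,0,0],0],[[0.002,0,0],0],[[0.002,0,0],0],[[0.002,0,0],0],[[0.002,0,0],0],[[0.002,0,0],0],[[0.002,0,0],0]]'

```text
time_s: 6.97
eef_pos: [572.8, -214.2, 107.3]
tool_rot: [0.0, 0.649, 0.761, -0.0]
contact_force: [-0.2, -0.9, -1.5]
finger_gap: -0.1
```

Request:
servo_tool --commands '[[[0.0015,0,0],0],[[0.0015,0,0],0],[[0.0015,0,0],0],[[0.0015,0,0],0],[[0.0015,0,0],0],[[0.0015,0,0],0],[[0.0015,0,0],0],[[0.0015,0,0],0],[[0,0,0],0],[[0,0,0],0]]'

```text
time_s: 7.8
eef_pos: [571.0, -202.0, 107.4]
tool_rot: [-0.0, 0.649, 0.761, 0.0]
contact_force: [-0.2, -0.8, 0.5]
finger_gap: 0.3
```

```bash
python3 look.py pics/e2.png; python3 - <<'E'
import numpy as np
from h import *
from rig import cams,get_obs
# leading edge of the lid along unit y, relative to block front edge, before vs now, by bright frame profile
ud=np.array([np.cos(np.radians(99)),np.sin(np.radians(99))]);xd=np.array([ud[1],-ud[0]])
import cv2
for n in("top0.npz","top_l.npz"):
    a=np.load(n);K=a["intrinsics"];T=a["cam_to_world"]
    s=np.arange(90,215);X=[];
    img=a["pixels"].mean(2).astype(np.float32);row=[]
    for off in np.arange(-64,-50,3):   # near-side frame bar
        for si in s:
            w=np.array([*(np.array([575.6,-252.8])+xd*off+ud*(si+130)),90]);c=T[:3,:3].T@(w-T[:3,3])
            X.append((K[0,0]*c[0]/-c[2]+K[0,2],-K[1,1]*c[1]/-c[2]+K[1,2]))
    X=np.float32(X);m=cv2.remap(img,X[:,:1],X[:,1:],1).reshape(-1,len(s)).mean(0)
    print(n,[(int(q+130),int(v)) for q,v in zip(s[::4],m[::4])])
f=cams.grab_frame("wrist");np.savez("wrist2.npz",**f)
E
```

```text
7.8 [ 571.00243737 -202.03790852  107.36074619] [-1.37883869e-04  6.49007175e-01  7.60782256e-01  1.65943244e-04] [-0.19353221 -0.78602843  0.50937247]
top0.npz [(220, 172), (224, 171), (228, 171), (232, 172), (236, 171), (240, 169), (244, 172), (248, 171), (252, 169), (256, 172), (260, 172), (264, 172), (268, 172), (272, 172), (276, 168), (280, 128), (284, 128), (288, 128), (292, 127), (296, 120), (300, 110), (304, 111), (308, 111), (312, 111), (316, 113), (320, 109), (324, 109), (328, 116), (332, 114), (336, 107), (340, 108), (344, 107)]
top_l.npz [(220, 185), (224, 186), (228, 186), (232, 185), (236, 186), (240, 187), (244, 186), (248, 186), (252, 187), (256, 186), (260, 186), (264, 187), (268, 186), (272, 186), (276, 187), (280, 186), (284, 185), (288, 187), (292, 186), (296, 185), (300, 186), (304, 186), (308, 185), (312, 186), (316, 186), (320, 185), (324, 187), (328, 187), (332, 187), (336, 187), (340, 159), (344, 119)]
```

View pics/e2.png

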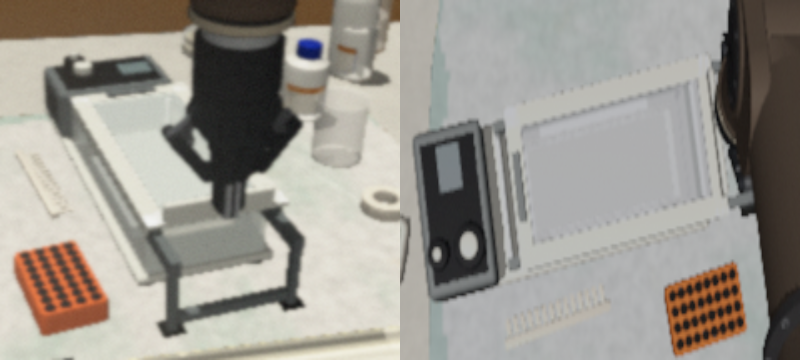

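The lid has moved about 62 mm, so roughly 20 mm remain. I'll continue more slowly, at about 10 mm/s.

Request:
servo_tool --commands '[[[0.0008,0,0],0],[[0.0008,0,0],0],[[0.0008,0,0],0],[[0.0008,0,0],0],[[0.0008,0,0],0],[[0.0008,0,0],0],[[0.0008,0,0],0],[[0.0008,0,0],0],[[0.0008,0,0],0],[[0.0008,0,0],0]]'

```text
time_s: 8.78
eef_pos: [569.7, -194.6, 107.3]
tool_rot: [0.0, 0.649, 0.761, -0.0]
contact_force: [0.7, -2.4, 0.5]
finger_gap: -0.0
```

Request:
servo_tool --commands '[[[0.0007,0,0],0],[[0.0007,0,0],0],[[0.0007,0,0],0],[[0.0007,0,0],0],[[0.0007,0,0],0],[[0.0007,0,0],0],[[0.0007,0,0],0],[[0,0,0],0],[[0,0,0],0],[[0,0,0],0]]'

```text
time_s: 9.62
eef_pos: [568.9, -189.6, 107.3]
tool_rot: [-0.0, 0.649, 0.761, 0.0]
contact_force: [0.2, -1.9, 1.3]
finger_gap: 0.1
```

Request:
servo_tool --commands '[[[0.0006,0,0],0],[[0.0006,0,0],0],[[0.0006,0,0],0],[[0.0006,0,0],0],[[0.0006,0,0],0],[[0.0006,0,0],0],[[0,0,0],0],[[0,0,0],0],[[0,0,0],0],[[0,0,0],0]]'

```text
time_s: 10.45
eef_pos: [568.3, -186.0, 107.2]
tool_rot: [-0.0, 0.649, 0.761, 0.0]
contact_force: [0.4, -1.8, 0.9]
finger_gap: 0.1
```

Request:
servo_tool --commands '[[[0.0006,0,0],0],[[0.0006,0,0],0],[[0.0006,0,0],0],[[0.0006,0,0],0],[[0.0006,0,0],0],[[0,0,0],0],[[0,0,0],0],[[0,0,0],0],[[0,0,0],0],[[0,0,0],0]]'

```text
time_s: 11.28
eef_pos: [567.8, -183.0, 107.2]
tool_rot: [-0.0, 0.649, 0.761, 0.0]
contact_force: [-0.2, -1.0, -0.1]
finger_gap: 0.2
```

```bash
cat > lidz.py <<'E'
import numpy as np,sys
from h import *
from rig import cams,get_obs
def fit(a):
    K=a["intrinsics"];T=a["cam_to_world"];v,u=np.mgrid[0:480,0:640];D=a["depth"]
    P=(np.stack([(u-K[0,2])/K[0,0]*D,-(v-K[1,2])/K[1,1]*D,-D],-1)@T[:3,:3].T+T[:3,3])[D>0]
    c=np.array([537.9,-34.5]);ud=np.array([-.156,.988]);xd=np.array([.988,.156])
    d=P[:,:2]-c;X=d@xd;Y=d@ud
    r=[]
    for s in(-1,1):
        for lo,hi in((-110,-60),(-25,25),(70,118)):
            m=(abs(X*s-62)<5)&(Y>lo)&(Y<hi)&(P[:,2]>70)&(P[:,2]<100);r.append((int(m.sum()),round(float(np.median(P[m,2])),1)))
    m=(abs(X)<60)&(P[:,2]>81)&(P[:,2]<87+8)&(Y>100)
    return r, "lead y",np.percentile(Y[m],[95,99]).round(1)
print("ref",fit(np.load("top0.npz")));print("prev",fit(np.load("top_l.npz")))
o=get_obs();print(o["eef_pos"],o["contact_force"])
print("now",fit(cams.grab_frame("top")))
print("scn0",fit(np.load("scene0.npz"))[0]);print("scn",fit(cams.grab_frame("scene"))[0])
E
python3 lidz.py
```

```text
ref ([(97, 90.0), (105, 90.4), (48, 79.0), (105, 90.0), (102, 90.3), (94, 78.8)], 'lead y', array([526.2, 531.4]))
prev ([(90, 89.9), (96, 90.0), (98, 89.8), (103, 91.1), (105, 90.3), (97, 91.0)], 'lead y', array([523.6, 531. ]))
[ 567.83127042 -183.02156798  107.2480375 ] [-0.24825993 -0.95550329 -0.14781307]
now ([(87, 85.6), (94, 85.2), (94, 85.3), (100, 85.6), (104, 85.4), (99, 85.1)], 'lead y', array([520. , 529.7]))
scn0 [(113, 89.6), (84, 89.7), (33, 77.4), (60, 90.4), (49, 90.3), (46, 79.2)]
scn [(108, 84.4), (90, 84.5), (69, 84.5), (34, 84.8), (0, nan), (14, 85.3)]
  return _methods._mean(a, axis=axis, dtype=dtype,
  ret = ret.dtype.type(ret / rcount)
```

The lid has dropped 5 mm and is level at all six sample points. I'll push gently until the notch-end stop can be felt.

Request:
servo_tool --commands '[[[0.0004,0,0],0],[[0.0004,0,0],0],[[0.0004,0,0],0],[[0.0004,0,0],0],[[0,0,0],0],[[0,0,0],0],[[0,0,0],0],[[0,0,0],0],[[0,0,0],0],[[0,0,0],0]]'

```text
time_s: 12.22
eef_pos: [567.7, -181.8, 107.3]
tool_rot: [0.0, 0.649, 0.761, -0.0]
contact_force: [0.4, -3.1, -0.0]
finger_gap: -0.3
```

Request:
servo_tool --commands '[[[0.0003,0,0],0],[[0.0003,0,0],0],[[0.0003,0,0],0],[[0,0,0],0],[[0,0,0],0],[[0,0,0],0],[[0,0,0],0],[[0,0,0],0],[[0,0,0],0],[[0,0,0],0]]'

```text
time_s: 13.05
eef_pos: [567.5, -180.7, 107.3]
tool_rot: [-0.0, 0.649, 0.761, 0.0]
contact_force: [0.5, -2.0, -0.1]
finger_gap: 0.1
```

Request:
servo_tool --commands '[[[0.0004,0,0],0],[[0.0004,0,0],0],[[0.0004,0,0],0],[[0,0,0],0],[[0,0,0],0],[[0,0,0],0],[[0,0,0],0],[[0,0,0],0],[[0,0,0],0],[[0,0,0],0]]'

```text
time_s: 13.88
eef_pos: [567.3, -179.8, 107.3]
tool_rot: [0.0, 0.649, 0.761, -0.0]
contact_force: [0.3, -4.0, -0.6]
finger_gap: 0.1
```

Request:
servo_tool --commands '[[[0.0004,0,0],0],[[0.0004,0,0],0],[[0.0004,0,0],0],[[0,0,0],0],[[0,0,0],0],[[0,0,0],0],[[0,0,0],0],[[0,0,0],0],[[0,0,0],0],[[0,0,0],0]]'

```text
time_s: 14.72
eef_pos: [567.3, -179.7, 107.4]
tool_rot: [0.001, 0.65, 0.76, -0.0]
contact_force: [1.9, -7.0, -1.0]
finger_gap: -0.0
```

The stop is reached: the position holds while the force climbs to 7 N. I'll back off, rise, and check.

Request:
servo_tool --commands '[[[-0.003,0,0],0],[[-0.005,0,0],0],[[-0.01,0,0],0],[[-0.012,0,0],0],[[0,0,-0.01],0],[[0,0,-0.02],0],[[0,0,-0.025],0],[[0,0,-0.025],0],[[0,0,-0.02],0],[[0,0,0],0]]'

```text
time_s: 15.55
eef_pos: [574.2, -208.5, 212.7]
tool_rot: [0.003, 0.649, 0.761, 0.002]
contact_force: [0.7, 0.1, 0.0]
finger_gap: -0.3
```

```bash
python3 lidz.py 2>/dev/null; python3 look.py pics/e3.png; python3 - <<'E'
import numpy as np,cv2
f=np.load("top_l.npz");p=f["pixels"].astype(int)
from h import *
m=((p.min(2)>150)).astype(np.uint8); m[:,:228]=0;m[:,270:]=0;m[:254]=0;m[280:]=0
n,l,s,c=cv2.connectedComponentsWithStats(m)
for i in range(1,n):
  if s[i,4]>8: print(s[i],c[i],ray(f,*c[i],100)[:2])
E
```

```text
ref ([(97, 90.0), (105, 90.4), (48, 79.0), (105, 90.0), (102, 90.3), (94, 78.8)], 'lead y', array([526.2, 531.4]))
prev ([(90, 89.9), (96, 90.0), (98, 89.8), (103, 91.1), (105, 90.3), (97, 91.0)], 'lead y', array([523.6, 531. ]))
[ 574.17529436 -208.4934346   212.6579848 ] [0.71727865 0.13588082 0.00120907]
now ([(89, 84.9), (96, 85.2), (97, 85.3), (100, 85.2), (102, 85.8), (96, 85.5)], 'lead y', array([518.9, 529.5]))
scn0 [(113, 89.6), (84, 89.7), (33, 77.4), (60, 90.4), (49, 90.3), (46, 79.2)]
scn [(106, 84.2), (87, 84.2), (74, 84.6), (54, 85.3), (49, 85.3), (38, 85.1)]
15.65 [ 572.32607409 -208.31339042  208.63484557] [9.66215182e-04 6.49305417e-01 7.60527013e-01 4.51271576e-04] [ 0.44650001 -0.2758831  -0.53620254]
[251 261  10   9  76] [255.61842105 265.        ] [475.40597442 140.00540232]
[235 267   4   4  14] [236.71428571 268.5       ] [468.34576539 180.89234549]
[228 268   2  12  18] [228.33333333 274.5       ] [455.60522953 198.97711978]
```

View pics/e3.png

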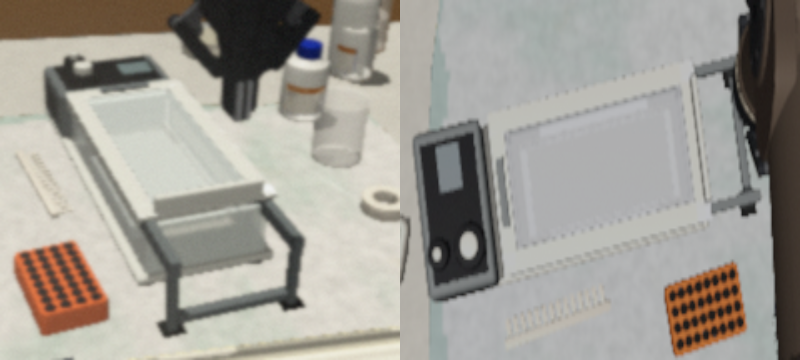

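The lid is flat and closed, and the start button is at about (475,139). I'll move above it.

Request:
servo_tool --commands '[[[0.0256,-0.003,0],0],[[0.0256,-0.003,0],0],[[0.0256,-0.003,0],0],[[0.0256,-0.003,0],0],[[0.0256,-0.003,0],0],[[0.0256,-0.003,0],0],[[0.0256,-0.003,0],0],[[0.0256,-0.003,0],0],[[0.0256,-0.003,0],0],[[0.0256,-0.003,0],0]]'

```text
time_s: 16.58
eef_pos: [500.8, 40.9, 206.4]
tool_rot: [-0.001, 0.649, 0.761, -0.001]
contact_force: [-0.1, -0.4, 0.2]
finger_gap: -0.2
```

Request:
servo_tool --commands '[[[0.0256,-0.003,0],0],[[0.0256,-0.003,0],0],[[0.0256,-0.003,0],0],[[0.0256,-0.003,0],0],[[0,0,0.015],0],[[0,0,0.015],0],[[0,0,0.015],0],[[0,0,0.015],0],[[0,0,0],0],[[0,0,0],0]]'

```text
time_s: 17.42
eef_pos: [473.0, 138.9, 146.3]
tool_rot: [-0.001, 0.649, 0.761, -0.001]
contact_force: [0.1, 0.5, 0.1]
finger_gap: -0.0
```

```bash
python3 - <<'E'
from rig import get_obs,cams
import cv2,numpy as np
o=get_obs();f=cams.grab_frame("wrist");cv2.imwrite("pics/w3.png",f["pixels"][:,:,::-1])
K=f["intrinsics"];T=f["T_tool_cam"];p=f["pixels"].astype(int);D=f["depth"]
print(o["eef_pos"],o["tool_rot"])
m=(p.min(2)>110).astype(np.uint8)
n,l,s,c=cv2.connectedComponentsWithStats(m)
for i in range(1,n):
  if 60<s[i,4]<6000:
    d=np.median(D[l==i]);u,v=c[i];q=T[:3,:3]@(d*np.array([(u-K[0,2])/K[0,0],-(v-K[1,2])/K[1,1],-1]))+T[:3,3];print(s[i],c[i].round(),q.round(1))
E
```

```text
[473.03574725 138.93315129 146.31462872] [-0.00096468  0.649061    0.76073467 -0.00128475]
[  0  45   6  82 261] [ 1. 97.] [ 156.7 -953.6 1052.4]
[316 172  24  25 453] [327. 184.] [41.2  2.2 48.4]
[ 422  200   78   54 3893] [460. 227.] [15.6 74.7 66.3]
[ 305  243   46   42 1344] [328. 263.] [ 1.9  2.5 46.5]
[315 381  16  28 377] [323. 395.] [-89.3   0.   62.4]
[181 383  32  33 484] [197. 399.] [-158.  -108.7  143. ]
[434 383  31  33 464] [449. 399.] [-91.6  76.8  62.2]
```

View pics/w3.png

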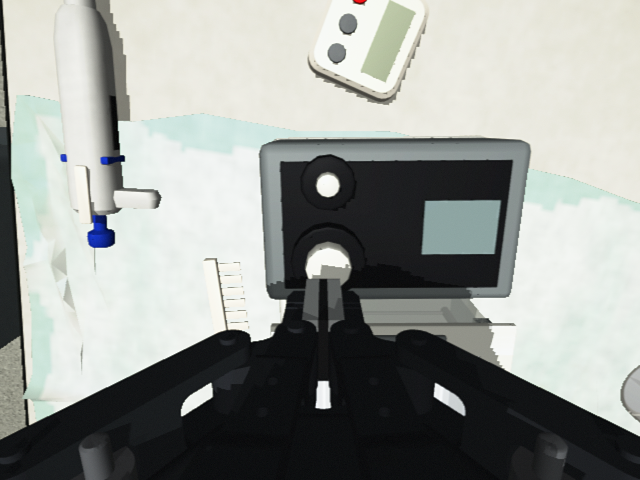

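The start button's white top (328,263) is under the fingertips and the lamp is at (327,184). The button sits 2.4 mm to tool +y, with its top at z ≈ 99.8. I'll correct that and descend.

Request:
servo_tool --commands '[[[-0.0005,0.0024,0],0],[[0,0,0.008],0],[[0,0,0.008],0],[[0,0,0.007],0],[[0,0,0.005],0],[[0,0,0],0],[[0,0,0],0],[[0,0,0],0],[[0,0,0],0],[[0,0,0],0]]'

```text
time_s: 18.3
eef_pos: [476.7, 139.2, 119.6]
tool_rot: [0.0, 0.649, 0.761, 0.0]
contact_force: [-0.7, 0.4, -0.3]
finger_gap: 0.1
```

Request:
servo_tool --commands '[[[0,0,0.003],0],[[0,0,0.003],0],[[0,0,0.002],0],[[0,0,0.002],0],[[0,0,0.0015],0],[[0,0,0.001],0],[[0,0,0],0],[[0,0,0],0],[[0,0,0],0],[[0,0,0],0]]'

```text
time_s: 19.13
eef_pos: [476.5, 139.1, 106.9]
tool_rot: [0.0, 0.649, 0.761, -0.0]
contact_force: [-0.8, -0.4, 4.1]
finger_gap: -0.2
```

Request:
servo_tool --commands '[[[0,0,0.001],0],[[0,0,0.001],0],[[0,0,0.0005],0],[[0,0,0],0],[[0,0,0],0],[[0,0,0],0],[[0,0,0],0],[[0,0,0],0],[[0,0,0],0],[[0,0,0],0]]'

```text
time_s: 19.97
eef_pos: [476.6, 139.1, 105.3]
tool_rot: [0.001, 0.649, 0.761, 0.0]
contact_force: [-5.0, -2.8, 20.1]
finger_gap: 0.1
```

The button is fully down: the force jumped to 20 N at the hard stop. I'll release straight up and retreat.

Request:
servo_tool --commands '[[[0,0,-0.002],0],[[0,0,-0.004],0],[[0,0,-0.006],0],[[0,0,-0.01],0],[[0,0,-0.02],0],[[0,0,-0.025],0],[[0,0,-0.025],0],[[0,0,-0.02],0],[[0,0,0],0],[[0,0,0],0]]'

```text
time_s: 20.8
eef_pos: [477.1, 139.5, 217.8]
tool_rot: [0.001, 0.649, 0.761, 0.001]
contact_force: [-0.3, -0.6, -1.1]
finger_gap: 0.1
```

Request:
servo_tool --commands '[[[-0.02,0,-0.01],0],[[-0.02,0,-0.01],0],[[-0.02,0,-0.01],0],[[-0.02,0,0],0],[[-0.02,0,0],0],[[0,0,0],0],[[0,0,0],0],[[0,0,0],0],[[0,0,0],0],[[0,0,0],0]]'

```text
time_s: 21.63
eef_pos: [491.9, 41.4, 246.1]
tool_rot: [-0.0, 0.648, 0.761, -0.0]
contact_force: [0.2, 0.7, -0.6]
finger_gap: -0.0
```

```bash
python3 lidz.py 2>/dev/null|grep -v -e ref -e prev; python3 look.py pics/e4.png; python3 - <<'E'
import numpy as np,cv2
from h import *
from rig import cams
g=cams.grab_frame("wrist");f=cams.grab_frame("scene");a=np.load("scene0.npz")
cv2.imwrite("pics/w4.png",g["pixels"][:,:,::-1])
for n,d in(("before",a),("after",f)):
    P=np.array([depthpt(d,u,v) for u in range(258,300) for v in range(198,225)])
    for nm,c in(("start",(475.3,139)),("lamp",(469,180.5))):
        m=np.hypot(P[:,0]-c[0],P[:,1]-c[1])<(9 if nm=="start" else 5);print(n,nm,m.sum(),np.sort(P[m,2])[-6:].round(1))
E
```

```text
[491.9099088   41.44993958 246.08571546] [ 0.22046461  0.68107895 -0.58447377]
now ([(89, 84.9), (36, 85.6), (0, nan), (96, 85.2), (78, 85.2), (0, nan)], 'lead y', array([527. , 531.8]))
scn0 [(113, 89.6), (84, 89.7), (33, 77.4), (60, 90.4), (49, 90.3), (46, 79.2)]
scn [(106, 84.6), (87, 84.4), (71, 84.5), (55, 85.2), (52, 85.3), (40, 85.1)]
21.7333 [492.06139047  41.15616272 246.21762119] [-1.19391632e-04  6.48668550e-01  7.61071020e-01  7.81571136e-06] [ 0.7625627   0.07083215 -0.19607804]
before start 21 [100.9 101.1 101.2 101.2 101.2 101.2]
before lamp 10 [ 95.5  96.7  97.4  99.   99.1 100.1]
after start 20 [101.  101.4 101.4 101.4 101.4 101.7]
after lamp 8 [94.9 97.3 97.8 99.1 99.6 99.8]
```

View pics/e4.png

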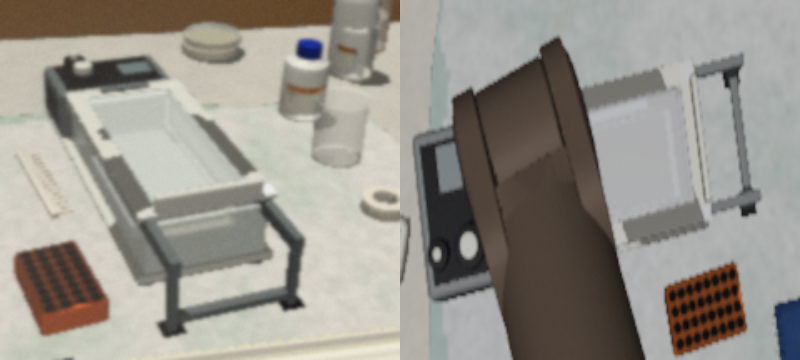

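The lid is flat (frame top at z ≈ 85), the start and lamp buttons are up, the bystanders in view haven't moved, and the arm is clear. I'm handing in.

```bash
python3 -c "
from rig import workorder
print(workorder.close_job())"
```

```text
the job is handed in; nothing more can be done
None
```

The lid is closed and the start button was pressed fully and released. I handed the job in at about 22 s of the 40 s allowed.

- **Lid:** I pushed it by the rib at 1 to 3 N, slowing to below 10 mm/s near home. It dropped 5 mm (frame top from z ≈ 90 to 85 mm). I kept pushing until it stopped, with the force rising to 7 N. After that it measured level at all the points sampled.
- **Start button:** I pressed it only after the lid was down. The force was about 4 N on the spring, then 20 N at the hard stop. The last check showed its top back at its original height (101.4 mm, against 101.2 mm before).
- **Other things:** The lamp button read the same height before and after. The things in the cropped last views (tube block, comb, bottle, beaker, tape) looked unmoved. I did not check the marker, pipette or timer at the end, but the arm did not go near them.

No check failed. In the last top view the arm hid the power-block end of the lid, so I confirmed that end with the scene camera instead (84.5 to 85.1 mm).

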